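# Close up a pressure-casting pot

### The job

Load every filled mould from the bench into the open pressure pot, each standing upright on the pot's floor, then put the lid on and press it down past its spring catches until it sits fully home and level on the rim. Then turn all three clamp knobs clockwise to their end stops, so that every clamp finger points in over the lid. Do not tip over the white resin bottle.

Things in the scene. Friction and masses are not known exactly. Their poses are not given: they have to be found in the camera images.
- pot: open round aluminium pressure pot, fixed to the bench: outside diameter 168 mm, inside 156, rim 96 above the bench. Origin on its axis at bench height, z up. Three clamp knobs stand round it, their axes 122 from the pot's axis at 60, 180 and -60 degrees from its x axis (clamp0, 1, 2), on lugs no higher than the rim. The knob tops, 153 above the bench, are the tallest parts
- pot_floor (a point): centre of the pot's inner floor, 8 above the bench; there is room for four moulds, for instance with their axes 44 from the pot's axis, 90 degrees apart
- pot_rim (a point): centre of the pot's mouth at rim height, 96 above the bench. Just under the rim three spring-loaded steel balls stick 5 mm out of the inner wall: the lid's plug rests on them about 8 mm too high until pressed down with roughly 10 to 15 N; it then stays down by itself
- lid: round lid lying plug down on the bench: black plug 151 diameter, 14 high; on it an aluminium disc 180 diameter, 10 thick; in the middle a black upright cylindrical handle 36 diameter, 40 tall; 0.35 kg. Origin at the centre of the plug's underside, z up along the handle. Home, the disc lies on the rim and the origin is 82 above the bench; on the catches only, about 90. Any yaw will do
- lid_handle (a point): centre of the handle's top, 64 above the lid's origin
- mat: thin flat cutting mat, 210 x 210, flush on the bench (no step), on which the moulds start; origin at its centre, at bench height
- clamp0 (a joint): turn of clamp knob 0 in rad: 0 to 2.6 (the end stop), growing clockwise as seen from above; begins somewhere near 0 to 0.5; light friction (0.08 N m) and it stays where it is left. At 2.6 its clamp finger points to the pot's axis and lies 3 mm above the disc of a seated lid; a lid that is not home is in its way
- clamp1 (a joint): turn of clamp knob 1 in rad: 0 to 2.6 (the end stop), growing clockwise as seen from above; begins somewhere near 0 to 0.5; light friction (0.08 N m) and it stays where it is left. At 2.6 its clamp finger points to the pot's axis and lies 3 mm above the disc of a seated lid; a lid that is not home is in its way
- clamp2 (a joint): turn of clamp knob 2 in rad: 0 to 2.6 (the end stop), growing clockwise as seen from above; begins somewhere near 0 to 0.5; light friction (0.08 N m) and it stays where it is left. At 2.6 its clamp finger points to the pot's axis and lies 3 mm above the disc of a seated lid; a lid that is not home is in its way
- clamp0_grip (a point): on the vertical axis of clamp knob 0, at mid height of its black bar grip, 135 above the bench. The bar is 40 long (along this point's x axis), 14 thick (along y), 32 tall, and turns with the knob. Below it a dark steel clamp finger reaches 50 mm out from the axis along +x, its top 116 and its underside 108 above the bench
- clamp1_grip (a point): on the vertical axis of clamp knob 1, at mid height of its black bar grip, 135 above the bench. The bar is 40 long (along this point's x axis), 14 thick (along y), 32 tall, and turns with the knob. Below it a dark steel clamp finger reaches 50 mm out from the axis along +x, its top 116 and its underside 108 above the bench
- clamp2_grip (a point): on the vertical axis of clamp knob 2, at mid height of its black bar grip, 135 above the bench. The bar is 40 long (along this point's x axis), 14 thick (along y), 32 tall, and turns with the knob. Below it a dark steel clamp finger reaches 50 mm out from the axis along +x, its top 116 and its underside 108 above the bench
- mould0: filled mould, grey: a round body 48 diameter and 36 high, with an upright flat lifting tab in the middle of its top, 30 long (along the mould's x axis), 14 thick (along y) and 34 tall; 70 high in all; about 0.2 kg. Origin at the centre of its underside, z up. Two to four of the four moulds are present (None: absent), standing on the cutting mat at the start
- mould1: filled mould, grey: a round body 48 diameter and 36 high, with an upright flat lifting tab in the middle of its top, 30 long (along the mould's x axis), 14 thick (along y) and 34 tall; 70 high in all; about 0.2 kg. Origin at the centre of its underside, z up. Two to four of the four moulds are present (None: absent), standing on the cutting mat at the start
- mould2: filled mould, grey: a round body 48 diameter and 36 high, with an upright flat lifting tab in the middle of its top, 30 long (along the mould's x axis), 14 thick (along y) and 34 tall; 70 high in all; about 0.2 kg. Origin at the centre of its underside, z up. Two to four of the four moulds are present (None: absent), standing on the cutting mat at the start
- mould3: filled mould, grey: a round body 48 diameter and 36 high, with an upright flat lifting tab in the middle of its top, 30 long (along the mould's x axis), 14 thick (along y) and 34 tall; 70 high in all; about 0.2 kg. Origin at the centre of its underside, z up. Two to four of the four moulds are present (None: absent), standing on the cutting mat at the start
- resin: white plastic resin bottle with a black cap, 56 diameter, 110 tall, standing on the bench; stays there. Origin at the centre of its underside
Things that resemble listed ones, but are neither listed nor needed, are in the scene too. There is more than one size of the lid; the job needs the largest.

How it is judged:
By the outcome, as a careful person would: the job done as asked, in the order asked, and still so for the second after the job is handed in, with the robot touching nothing.
Of mould0, mould1, mould2, mould3 only 2 to 4 are there at a start; the rules pass over those that are not, and their reading is None.
At some moment in a run one of mould0, mould1, mould2, mould3 may be knocked a few centimetres aside while the robot is not near it.
Once in a run the grip may slacken for a moment while it holds something.
It also fails if it takes over 210 s, if anything falls off the work surface, if the arm or the gripper's body presses on something with over 40 N, if the wrist force passes 120 N, or if a joint passes its speed limit or range.

### The arm

A 6-joint arm with a two-finger parallel gripper is mounted at the origin on the work surface. World frame = base frame: x ahead of the robot, y to its left, z up, the work surface at z = 0. Lengths are in m, angles in rad, forces in N, time in s.
With the tool pointing down it reaches from about 0.375 to 0.975 m from the base axis. Payload 3.8 kg.
Tool frame: the origin (TCP) lies on the centre line of the jaws, within the pads' length; the fingertips stand 22 mm ahead of it and the grasp point (between the pads) lies 3 mm ahead of it (r.tip_reach is the distance from the TCP to the fingertips, in m); y points along the fingers, z is the direction in which the jaws open and shut, and the axes are right-handed (so a half turn about y gives the same grasp; the last joint's range is limited). The gripper opens to 85 mm and grips with 20 to 120 N. Pads are 22 mm wide; open, the fingers measure 114 mm over their backs; the gripper's body (76 mm by 85 mm) begins 54 mm behind the grasp point. The pads swing forward as they close: fully open they stand 13 mm farther back than shut.
Start: joints at [-1.163, 0.264, 1.604, -0, 1.274, -0.037], TCP at [0.29, -0.609, 0.253] pointing down, gripper open.
Joint ranges: [-2.63, 2.63], [-0.94, 2.18], [0.31, 2.57], [-1.31, 4.45], [0, 2.66], [-2.55, 2.55]. Speed limits (rad/s): [2.57, 2.57, 3.14, 3.14, 3.14, 3.14].

### API

Orientations are given as a rotation vector (axis times angle).
In Python, from station import r gives the robot as it stands. Calls block until the motion is done:
- r.move_ptp(position, orientation): joint-space move of the TCP to a pose.
- r.movel(position, rotation=None, rate=0.15): straight line of the TCP; rotation=None keeps the orientation; rate is the mean speed in m/s.
- r.movej(angles): joint-space move.
- r.gripper_to(opening, grasp_force=None): opening from 0.0 (shut) to 1.0 (fully open); grasp_force is the grip in N (None keeps the last); returns when the fingers have stopped.
- r.dwell(seconds).
- r.solve_ik(position, orientation): joint angles nearest the present ones, or None.
- r.grab_frame(name): name is "scene" or "side" or "wrist"; returns a dict with "pixels" (400x640x3 uint8, red, green, blue), "range_z" (400x640 float32, m along the optical axis (not along the pixel's ray), 0 where there is no reading), "intrinsics" (3x3 intrinsics, pixels), "R" (3x3) and "t" (3): a world point X has camera coordinates R X + t. Camera axes: x right, y down, z forward; pixel columns grow to the right and rows downward; lengths in m; the calibration is good to about 2 mm. A picture is of the moment at which its call begins.
A pose or a line that the arm cannot do raises r.MotionError and nothing moves.
- r.job_done(): hands the job in, once; it reports no verdict.
Readings, each from a call of its own:
- r.read_clock(): time.
- r.read_qpos(): joint angles.
- r.read_qvel(): joint speeds.
- r.read_effort(): joint torques, N m.
- r.read_eef_pos(): TCP position.
- r.read_tool_rot(): TCP orientation.
- r.read_force(): force on the tool from outside, world axes, zero at the start.
- r.read_torque(): the same for the moment, N m.
- r.read_gripper_width(): opening from 0.0 (shut) to 1.0 (fully open).
Only numpy, scipy, OpenCV 4.12 (cv2) and the standard library are available. Lean on these libraries where they do the work, as an engineer would, in place of code of your own. Each camera call takes 0.05 s, during which the arm holds its last target.

## Working session

There is one attempt and no reset: what is moved stays moved. The work goes in short steps, each a Python script; the robot and the scene stay as the last script left them, time stands still between calls to the robot, and variables do not carry over. Pictures are saved under pics/ and viewed, and the job is handed in when it is done.

```bash
ls; mkdir -p pics
cat > h.py <<'E'
import numpy as np, cv2
from station import r
def snap(n,tag):
    f=r.grab_frame(n)
    cv2.imwrite(f'pics/{tag}.png',f['pixels'][:,:,::-1])
    np.savez(f'pics/{tag}.npz',**{k:np.asarray(v) for k,v in f.items()})
    return f
def pt(f,u,v,z=None):
    """ray onto plane z, or depth if z None"""
    K=np.array(f['intrinsics']);R=np.array(f['R']);t=np.array(f['t'])
    d=np.linalg.solve(K,np.array([u,v,1.0]))
    if z is None: return R.T@(d*f['range_z'][int(round(v)),int(round(u))]-t)
    c=-R.T@t; w=R.T@d
    return c+w*(z-c[2])/w[2]
def cloud(f):
    K=np.array(f['intrinsics']);R=np.array(f['R']);t=np.array(f['t'])
    Z=f['range_z'].astype(float);v,u=np.mgrid[0:Z.shape[0],0:Z.shape[1]]
    P=np.stack([(u-K[0,2])/K[0,0]*Z,(v-K[1,2])/K[1,1]*Z,Z],-1)
    W=(P-t)@R; W[Z==0]=np.nan
    return W
E
python3 - <<'E'
from h import *
for n in("scene","side","wrist"):
    f=snap(n,n+'0'); print(n,np.round(-np.array(f['R']).T@f['t'],3),np.round(f['R'],2).tolist(),f['intrinsics'][0][0])
print(r.read_clock(),r.tip_reach,r.read_tool_rot())
E
```

```text
pics
scene [ 1.004 -0.676  1.121] [[0.76, 0.65, -0.02], [0.51, -0.62, -0.6], [-0.4, 0.45, -0.8]] 384.5601669458379
side [0.006 1.06  0.885] [[-0.92, -0.39, -0.0], [-0.2, 0.48, -0.86], [0.34, -0.79, -0.52]] 424.94868191871444
wrist [ 0.35  -0.579  0.373] [[0.43, -0.9, -0.0], [-0.87, -0.42, 0.27], [-0.24, -0.11, -0.96]] 321.09271918603247
0.15 0.022 [-0.44694244  1.97679805 -1.97319464]
```

View pics/scene0.png

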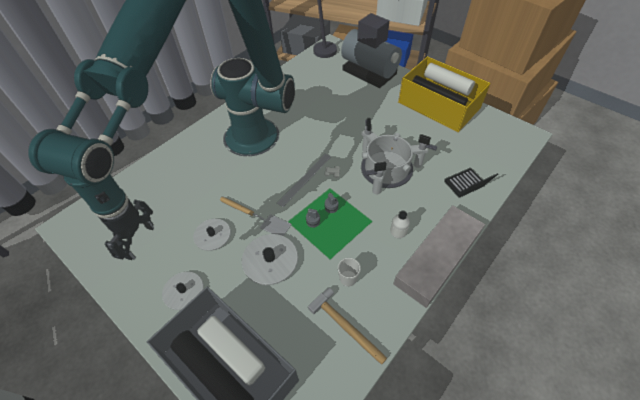

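View pics/side0.png

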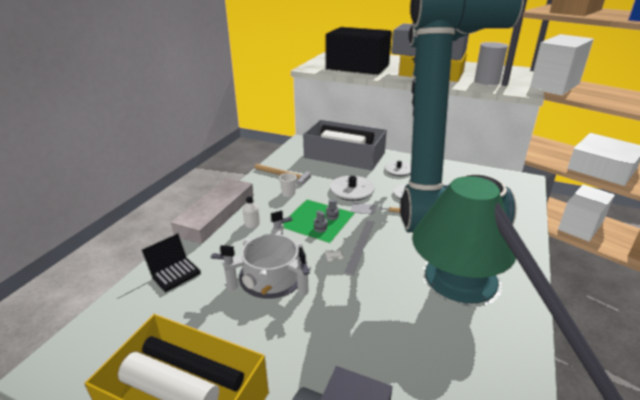

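View pics/wrist0.png

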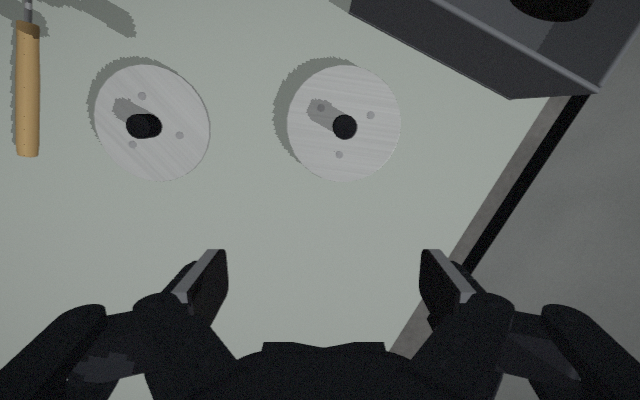

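The scene view shows two moulds on the green mat (~(314,215), (333,201)). There are three lids at (269,258), (211,233) and (183,290), and (269,258) looks the largest. The pot is at (388,158) and the bottle at (400,223). Next I'll measure these roughly and zoom in.

Run:
```python
import numpy as np,cv2
from h import pt,cloud
f=np.load('pics/scene0.npz');f={k:f[k] for k in f}
for n,u,v in [('m',314,212),('m',333,199),('lidL',269,252),('lid2',211,231),('lid3',183,288),('pot',388,160),('k',382,167),('k',424,140),('k',368,124),('bottle',402,214),('cup',348,266),('bench',300,320)]:
    print(n,np.round(pt(f,u,v),3))
W=cloud(f)
for n,u,v in [('L',269,258),('2',211,233),('3',183,290)]:
    c=pt(f,u,v+4,0.024)
    m=(np.hypot(W[...,0]-c[0],W[...,1]-c[1])<.13)&(abs(W[...,2]-.024)<.006)
    p=W[m]; print(n,m.sum(),np.round([p.min(0),p.max(0)],3).tolist())
im=f['pixels'][:,:,::-1]
a=cv2.resize(im[120:300,180:440],None,fx=3,fy=3,interpolation=cv2.INTER_CUBIC)
cv2.imwrite('pics/crop0.png',a)
```

```text
m [ 0.492 -0.156  0.071]
m [ 0.505 -0.073  0.069]
lidL [ 0.481 -0.356  0.064]
lid2 [ 0.269 -0.419  0.046]
lid3 [ 0.358 -0.602  0.039]
pot [0.52  0.243 0.009]
k [0.579 0.098 0.137]
k [0.621 0.296 0.14 ]
k [0.426 0.222 0.154]
bottle [ 0.731 -0.003  0.112]
cup [ 0.69  -0.223  0.032]
bench [ 0.682 -0.438  0.001]
L 2057 [[0.387, -0.447, 0.018], [0.566, -0.268, 0.03]]
2 337 [[0.197, -0.478, 0.018], [0.398, -0.358, 0.029]]
3 446 [[0.287, -0.696, 0.018], [0.482, -0.545, 0.03]]
```

View pics/crop0.png

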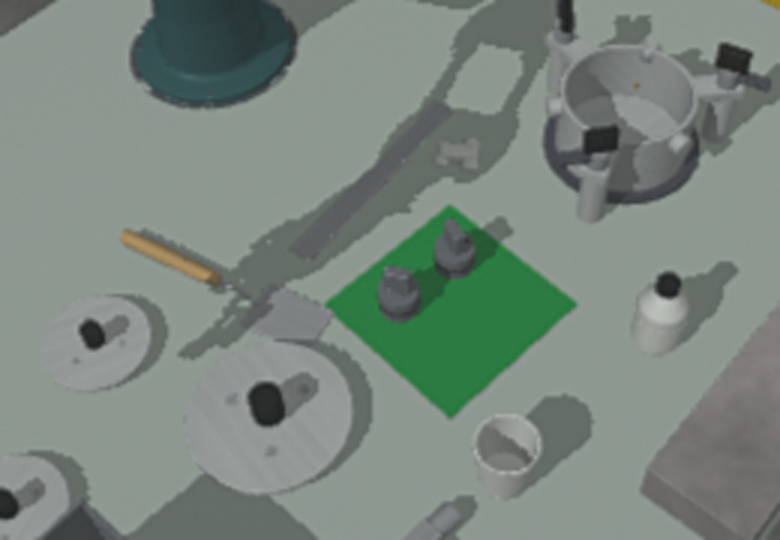

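Lid L's disc measures 179 mm across at z≈0.024, so it is the 180 mm lid; the other two are smaller. There are two moulds. Next I'll take wrist views over the pot and the mat/lid.

```bash
cat >> h.py <<'E'
from scipy.spatial.transform import Rotation as Ro
def rv(phi):
    """tool down, jaws open along angle phi in world xy"""
    c,s=np.cos(phi),np.sin(phi)
    M=np.array([[s,0,c],[-c,0,s],[0,-1,0]]); return Ro.from_matrix(M).as_rotvec()
def curphi():
    M=Ro.from_rotvec(r.read_tool_rot()).as_matrix(); return np.arctan2(M[1,2],M[0,2])
E
python3 - <<'E'
from h import *
print(np.round(Ro.from_rotvec(r.read_tool_rot()).as_matrix(),2).tolist(),curphi())
M=Ro.from_rotvec(r.read_tool_rot()).as_matrix();f=np.load('pics/wrist0.npz')
print('cam in tool',M.T@(-f['R'].T@f['t']-r.read_eef_pos()))
for p in np.arange(-3.14,3.15,0.52):
    for P in ([.5,-.12,.33],[.47,.18,.38]):
        q=r.solve_ik(P,rv(p)); print(round(p,2),P,None if q is None else np.round(q,2))
E
```

```text
[[-0.9, -0.0, 0.43], [-0.43, 0.0, -0.9], [-0.0, -1.0, -0.0]] -1.125995582499959
cam in tool [-0.06680682 -0.12095167 -0.00122345]
-3.14 [0.5, -0.12, 0.33] None
-3.14 [0.47, 0.18, 0.38] None
-2.62 [0.5, -0.12, 0.33] [-0.28 -0.08  1.84 -0.    1.38  2.34]
-2.62 [0.47, 0.18, 0.38] None
-2.1 [0.5, -0.12, 0.33] [-0.28 -0.08  1.84 -0.    1.38  1.82]
-2.1 [0.47, 0.18, 0.38] [ 0.32 -0.12  1.78  0.    1.48  2.42]
-1.58 [0.5, -0.12, 0.33] [-0.28 -0.08  1.84 -0.    1.38  1.3 ]
-1.58 [0.47, 0.18, 0.38] [ 0.32 -0.12  1.78  0.    1.48  1.9 ]
-1.06 [0.5, -0.12, 0.33] [-0.28 -0.08  1.84 -0.    1.38  0.78]
-1.06 [0.47, 0.18, 0.38] [ 0.32 -0.12  1.78  0.    1.48  1.38]
-0.54 [0.5, -0.12, 0.33] [-0.28 -0.08  1.84  0.    1.38  0.26]
-0.54 [0.47, 0.18, 0.38] [ 0.32 -0.12  1.78  0.    1.48  0.86]
-0.02 [0.5, -0.12, 0.33] [-0.28 -0.08  1.84 -0.    1.38 -0.26]
-0.02 [0.47, 0.18, 0.38] [ 0.32 -0.12  1.78 -0.    1.48  0.34]
0.5 [0.5, -0.12, 0.33] [-0.28 -0.08  1.84  0.    1.38 -0.78]
0.5 [0.47, 0.18, 0.38] [ 0.32 -0.12  1.78  0.    1.48 -0.18]
1.02 [0.5, -0.12, 0.33] [-0.28 -0.08  1.84 -0.    1.38 -1.3 ]
1.02 [0.47, 0.18, 0.38] [ 0.32 -0.12  1.78 -0.    1.48 -0.7 ]
1.54 [0.5, -0.12, 0.33] [-0.28 -0.08  1.84 -0.    1.38 -1.82]
1.54 [0.47, 0.18, 0.38] [ 0.32 -0.12  1.78 -0.    1.48 -1.22]
2.06 [0.5, -0.12, 0.33] [-0.28 -0.08  1.84  0.    1.38 -2.34]
2.06 [0.47, 0.18, 0.38] [ 0.32 -0.12  1.78  0.    1.48 -1.74]
2.58 [0.5, -0.12, 0.33] None
2.58 [0.47, 0.18, 0.38] [ 0.32 -0.12  1.78 -0.    1.48 -2.26]
3.1 [0.5, -0.12, 0.33] None
3.1 [0.47, 0.18, 0.38] None
```

Run:
```python
from h import *
r.move_ptp([.43,-.19,.36],rv(-np.pi/2)); snap('wrist','mat1')
r.move_ptp([.46,.20,.42],rv(-np.pi/2)); snap('wrist','pot1')
print(r.read_clock())
```

```text
3.3833
```

View pics/mat1.png

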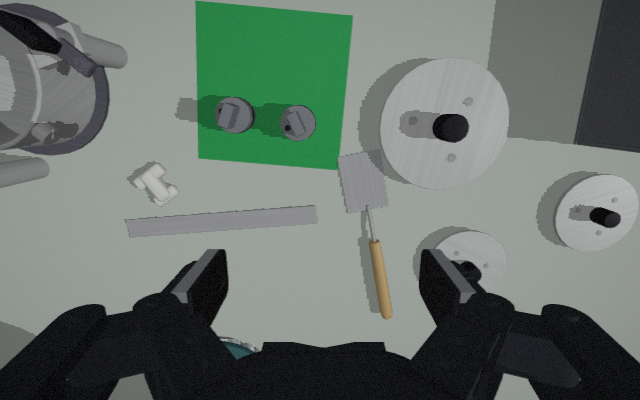

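View pics/pot1.png

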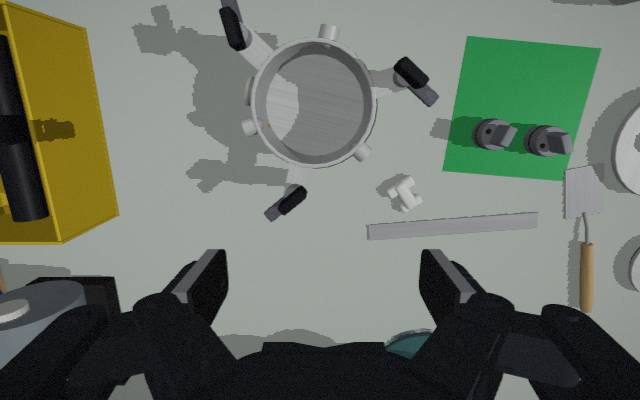

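mat1 shows two mould tabs at (234,115) and (300,122), and the large lid's handle at (450,127). The mat holds nothing else. pot1 shows the empty pot at (318,102) and knob bars at (233,28), (410,73) and (292,200).

```bash
cat >> h.py <<'E'
def circ(p):
    A=np.c_[2*p,np.ones(len(p))];b=(p**2).sum(1);s=np.linalg.lstsq(A,b,rcond=None)[0]
    return s[:2],np.sqrt(s[2]+s[0]**2+s[1]**2)
def bar(f,xy,zlo,zhi,rad):
    """oriented rectangle of the top of a bar: pixels in height band near xy, cast onto plane"""
    W=cloud(f);m=(np.hypot(W[...,0]-xy[0],W[...,1]-xy[1])<rad)&(W[...,2]>zlo)&(W[...,2]<zhi)
    p=W[m]
    if len(p)<10: return None
    (c,wh,a)=cv2.minAreaRect((p[:,:2]*1000).astype(np.float32))
    ang=np.deg2rad(a) if wh[0]>wh[1] else np.deg2rad(a)+np.pi/2
    return np.array(c)/1000,np.sort(wh),ang,len(p),np.median(p[:,2])
E
cat > m.py <<'E'
from h import *
def load(t): f=np.load(f'pics/{t}.npz');return {k:f[k] for k in f}
E
python3 - <<'E'
from m import *
f=load('mat1')
for u,v in[(234,115),(300,122)]:
    c=pt(f,u,v,.07); b=bar(f,c[:2],.062,.08,.035); print('mould',np.round(c,3),b)
    W=cloud(f);m=(np.hypot(W[...,0]-b[0][0],W[...,1]-b[0][1])<.035)&(abs(W[...,2]-.036)<.005)
    print('  body',cv2.minEnclosingCircle((W[m][:,:2]*1000).astype(np.float32)),m.sum())
W=cloud(f)
m=(np.hypot(W[...,0]-.477,W[...,1]+.357)<.11)&(abs(W[...,2]-.024)<.006)
print('lid',cv2.minEnclosingCircle((W[m][:,:2]*1000).astype(np.float32)),np.median(W[m][:,2]))
m=(np.hypot(W[...,0]-.477,W[...,1]+.357)<.04)&(abs(W[...,2]-.064)<.006)
print('handle',cv2.minEnclosingCircle((W[m][:,:2]*1000).astype(np.float32)),np.median(W[m][:,2]))
f=load('pot1');W=cloud(f)
c0=pt(f,315,95,.096)[:2]
for _ in range(3):
    d=np.hypot(W[...,0]-c0[0],W[...,1]-c0[1])
    m=(d<.088)&(d>.072)&(abs(W[...,2]-.096)<.004); c0,R=circ(W[m][:,:2]); print('pot',c0,R,m.sum(),W[m][:,2].mean())
for u,v in[(233,28),(410,73),(292,200)]:
    c=pt(f,u,v,.15); b=bar(f,c[:2],.144,.165,.04); print('knob',np.round(c,3),b)
    d=b[0]-c0;print('  rad',np.hypot(*d),np.degrees(np.arctan2(d[1],d[0])))
    m=(np.hypot(W[...,0]-b[0][0],W[...,1]-b[0][1])<.065)&(W[...,2]>.106)&(W[...,2]<.12)
    p=W[m];print('  finger',len(p),np.degrees(np.arctan2(*(p.mean(0)[:2]-b[0])[::-1])))
E
```

```text
mould [ 0.492 -0.08   0.07 ] (array([ 0.49089081, -0.06870596]), array([14.11290169, 30.07738304]), np.float64(2.7590002682279198), 312, np.float64(0.0702346751156776))
  body ((491.0263671875, -68.82149505615234), 23.926050186157227) 613
mould [ 0.483 -0.161  0.07 ] (array([ 0.48077029, -0.15530722]), array([14.00967407, 29.49984741]), np.float64(0.42448331009757456), 282, np.float64(0.07022277367398508))
  body ((480.4517517089844, -155.3444061279297), 23.875473022460938) 683
lid ((475.2462158203125, -358.1515808105469), 90.1326675415039) 0.024687722730943287
handle ((475.3358154296875, -357.2655029296875), 17.78139305114746) 0.06443539752475126
pot [0.54311621 0.2107672 ] 0.08172667107221894 1397 0.09539577975121495
pot [0.538535   0.21161066] 0.08161223646792096 1816 0.09560889422999413
pot [0.53502147 0.21224528] 0.08125672090745492 2343 0.09579265302032236
knob [0.615 0.299 0.15 ] (array([0.61625928, 0.30215021]), array([14.2389946 , 40.24808121]), np.float64(0.24747482686210168), 537, np.float64(0.15102258110230765))
  rad 0.12117127242936195 47.89913503442897
  finger 283 -1.7936270657907203
knob [0.568 0.1   0.15 ] (array([0.56975372, 0.09648264]), array([14.21380901, 39.63082123]), np.float64(0.8861083297589121), 483, np.float64(0.15120740955007542))
  rad 0.12086073223020341 -73.29918497780973
  finger 445 -135.75082393335742
knob [0.418 0.239 0.15 ] (array([0.41462094, 0.23963524]), array([14.22536945, 40.30587769]), np.float64(2.2588798542207322), 348, np.float64(0.15104637050910202))
  rad 0.12347671116797872 167.18387703870005
  finger 282 123.12298960085582
```

```bash
cat >> m.py <<'E'
POT=np.array([.5335,.2128])
def tabs(f):
    W=cloud(f)
    with np.errstate(invalid='ignore'):
        m=(W[...,2]>.063)&(W[...,2]<.078)&(W[...,0]>.38)&(W[...,0]<.75)&(W[...,1]>-.26)&(W[...,1]<.06)
    n,lab,st,_=cv2.connectedComponentsWithStats(m.astype(np.uint8));out=[]
    for i in range(1,n):
        if st[i,4]<60: continue
        p=W[lab==i];(c,wh,a)=cv2.minAreaRect((p[:,:2]*1000).astype(np.float32))
        ang=np.deg2rad(a) if wh[0]>wh[1] else np.deg2rad(a)+np.pi/2
        out.append((np.array(c)/1000,np.sort(wh),ang,np.median(p[:,2])))
    return out
def jaw(a,q1):
    """jaw angle across bar at angle a with q6 nearest zero"""
    best=None
    for k in range(-3,4):
        phi=a+np.pi/2+k*np.pi; q6=q1-phi-np.pi/2
        if best is None or abs(q6)<abs(best[1]): best=(phi,q6)
    return best[0]
def pick(i,tag):
    r.gripper_to(.55)
    r.move_ptp([.42,-.12,.30],rv(-np.pi/2)); f=snap('wrist',tag)
    T=tabs(f)
    for t in T: print(t)
    T=[t for t in T if 12<t[1][0]<17 and 26<t[1][1]<33]
    T.sort(key=lambda t:-t[0][1]); c,wh,a,z=T[i]
    phi=jaw(a,np.arctan2(c[1],c[0]))
    r.move_ptp([*c,.14],rv(phi)); r.movel([*c,.063],rate=.12)
    r.gripper_to(0,60); print('w',r.read_gripper_width(),r.read_force())
    r.movel([*c,.20],rate=.2); print('w up',r.read_gripper_width(),r.read_force(),r.read_clock())
    return c,phi
E
python3 - <<'E'
from m import *
pick(0,'p1')
snap('wrist','p1b'); snap('scene','p1s')
E
```

```text
(array([ 0.49093069, -0.06850138]), array([14.06722546, 29.76625824]), np.float64(2.7537510445613194), np.float64(0.07027150307521995))
(array([ 0.48062781, -0.15509209]), array([13.98571205, 30.00756454]), np.float64(0.42822012458111924), np.float64(0.07029932918466679))
w 0.15762066019638174 [-0.44970672  0.50524758  5.37049734]
w up 0.1507800175628267 [ 0.26239704  0.18713241 -1.84001064] 7.975
```

View pics/p1b.png

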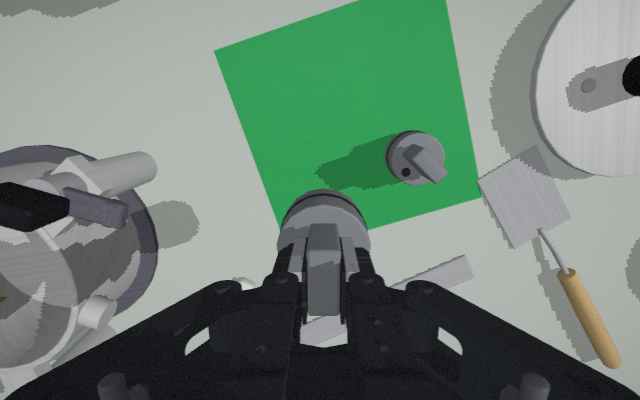

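It's held: tab between the pads at (323,250), width 0.15, weight −1.8 N. Next I'll lift above the knobs and lower it into the pot.

```bash
cat >> m.py <<'E'
def place(c,phi0,th,zg=.063,rad=.040):
    r.movel([*c,.245],rate=.25)
    P=POT+rad*np.array([np.cos(th),np.sin(th)]); 
    phi=jaw(th,np.arctan2(P[1],P[0]))
    r.move_ptp([*P,.245],rv(phi)); print('w',r.read_gripper_width(),r.read_force())
    z0=.008+zg
    r.movel([*P,z0+.012],rate=.12)
    f0=r.read_force()[2];z=z0+.012
    while z>z0-.002:
        z-=.002; r.movel([*P,z],rate=.03); df=r.read_force()[2]-f0
        if df>2: break
    print('down z',z,z0,df,r.read_gripper_width())
    r.gripper_to(.36); r.movel([*P,.24],rate=.15)
    print(r.read_clock())
E
python3 - <<'E'
from m import *
place(r.read_eef_pos()[:2],0,np.radians(77))
r.move_ptp([.43,.20,.40],rv(-np.pi/2)); snap('wrist','a1')
E
```

```text
w 0.14615971033313743 [-0.73731938  0.20318575 -1.57508692]
down z 0.071 0.07100000000000001 7.304076989959752 0.14950972126241915
14.2333
```

View pics/a1.png

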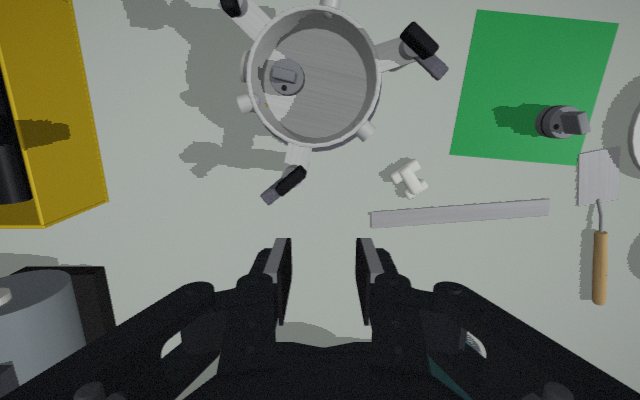

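Mould one is standing upright in the pot at (287,76). The second is at (570,122). I'll pick that one and place it opposite.

```bash
sed -i 's/\[\*c,.063\],rate/[*c,.064],rate/; s/zg=.063/zg=.064/' m.py
python3 - <<'E'
from m import *
c,phi=pick(0,'p2')
if .08<r.read_gripper_width()<.25 and r.read_force()[2]<-.8:
    place(c,phi,np.radians(77-180))
    r.move_ptp([.46,.20,.42],rv(-np.pi/2)); f=snap('wrist','a2')
    W=cloud(f)
    for th in (77,-103):
        P=POT+.04*np.array([np.cos(np.radians(th)),np.sin(np.radians(th))]); print(P,bar(f,P,.070,.086,.03))
    c0=POT
    for _ in range(12):
        d=np.hypot(W[...,0]-c0[0],W[...,1]-c0[1])
        m=(d<.09)&(d>.070)&(abs(W[...,2]-.096)<.004); c0,R=circ(W[m][:,:2])
    print('pot',c0,R); K=[]
    for q in ((.616,.302),(.570,.0965),(.4146,.2396)):
        b=bar(f,q,.144,.165,.04);K.append(b[0]);print('knob',b)
    print(np.mean(K,0),f['t'] is not None)
E
```

```text
(array([ 0.48073538, -0.15506346]), array([14.0870657 , 29.80680847]), np.float64(0.4190692034699844), np.float64(0.07044326975168329))
w 0.14983732364677185 [-0.12375964 -0.26245671  6.45464083]
w up 0.14913136925194095 [-0.03063901  0.22094139 -1.64611481] 19.8583
w 0.1536823131301449 [ 0.56797195  0.08076094 -2.4765211 ]
down z 0.072 0.07200000000000001 6.965772568601319 0.15363851794379021
26.025
[0.54249804 0.2517748 ] (array([0.54218384, 0.25182094]), array([13.81299782, 29.93931007]), np.float64(1.3352660936721799), 231, np.float64(0.07838549252532268))
[0.52450196 0.1738252 ] (array([0.52418616, 0.17396559]), array([13.93593693, 29.78890038]), np.float64(1.3494334448811287), 223, np.float64(0.0782973922350419))
pot [0.53363645 0.21248301] 0.08169339816519756
knob (array([0.61626611, 0.30217642]), array([14.2675333 , 40.24813843]), np.float64(0.24646420716268702), 541, np.float64(0.15100066142467228))
knob (array([0.56970227, 0.09647969]), array([14.23550129, 39.78967285]), np.float64(0.8846626993401897), 488, np.float64(0.15111179898679095))
knob (array([0.41474155, 0.23950926]), array([14.08852196, 40.15774155]), np.float64(2.2603855389220358), 350, np.float64(0.15095531121275263))
[0.53356998 0.21272179] True
```

```bash
ls pics/a2.png
```

```text
pics/a2.png
```

Both mould tops read z=78.3 mm (floor 8 + 70), so both are standing on the floor. The pot centre from the rim and from the knobs agree at (0.5336, 0.2126). Next is the lid, confirmed with one close crop.

Run:
```python
from m import *
r.gripper_to(1.0)
r.move_ptp([.40,-.33,.26],rv(-np.pi/2)); f=snap('wrist','lid1'); W=cloud(f)
m=(np.hypot(W[...,0]-.476,W[...,1]+.357)<.11)&(abs(W[...,2]-.024)<.005)
print('lid',cv2.minEnclosingCircle((W[m][:,:2]*1000).astype(np.float32)),np.median(W[m][:,2]))
m=(np.hypot(W[...,0]-.476,W[...,1]+.357)<.04)&(abs(W[...,2]-.064)<.003)
print('handle',cv2.minEnclosingCircle((W[m][:,:2]*1000).astype(np.float32)),np.median(W[m][:,2]),W[m][:,:2].min(0),W[m][:,:2].max(0))
print(r.read_clock())
```

```text
lid ((475.38958740234375, -357.71063232421875), 89.82038116455078) 0.02458649101653737
handle ((475.24212646484375, -357.7251281738281), 17.869945526123047) 0.06442303446735496 [ 0.45798641 -0.37444529] [ 0.49270383 -0.34008816]
30.0
```

View pics/lid1.png

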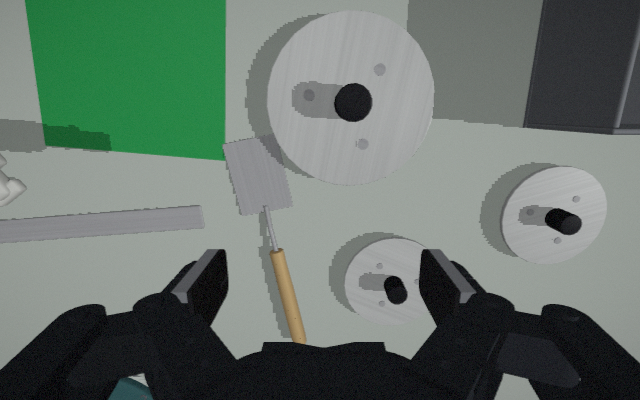

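The candidates are (351,97) at Ø180, and (553,215) and (393,280), which are clearly smaller. (351,97) matches the description, so I'm grasping its handle.

Run:
```python
from m import *
c=[.4753,-.3577]; phi=-np.pi/2+np.arctan2(c[1],c[0])
r.gripper_to(.75)
r.move_ptp([*c,.14],rv(phi)); r.movel([*c,.056],rate=.1)
r.gripper_to(0,90); print('w',r.read_gripper_width(),r.read_force())
r.movel([*c,.24],rate=.15); print('w',r.read_gripper_width(),r.read_force(),r.read_clock())
snap('wrist','lid2');snap('side','lid2s');snap('scene','lid2c')
```

```text
w 0.3941798189680602 [-1.90946036  1.09331647  6.970766  ]
w 0.3940512134158588 [-0.92004419  0.5284808  -4.00928008] 33.8
```

View pics/lid2c.png

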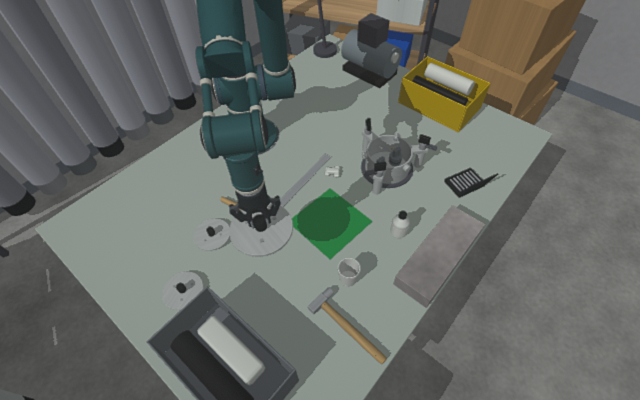

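View pics/lid2.png

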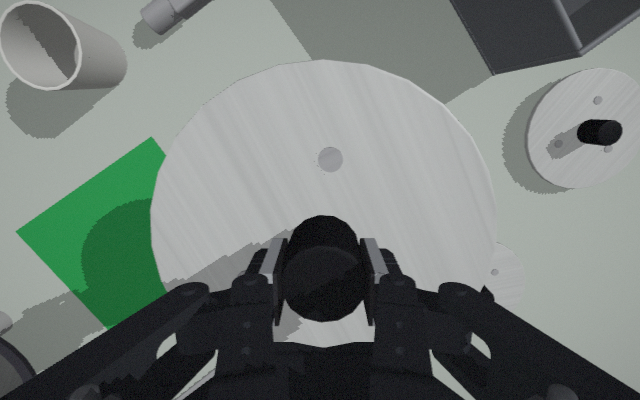

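The lid is held level-looking. I'll carry it above the pot, then measure its centre and tilt from the wrist depth before lowering.

```bash
cat >> m.py <<'E'
def lidpose(f,c,z,tol=.012):
    W=cloud(f); d=np.hypot(W[...,0]-c[0],W[...,1]-c[1])
    m=(d<.10)&(d>.035)&(abs(W[...,2]-z)<tol)
    m2=cv2.morphologyEx(m.astype(np.uint8),cv2.MORPH_OPEN,np.ones((3,3)))
    p=W[m2>0]; A=np.c_[p[:,:2],np.ones(len(p))]
    s=np.linalg.lstsq(A,p[:,2],rcond=None)[0]; ok=abs(A@s-p[:,2])<.003
    s=np.linalg.lstsq(A[ok],p[ok,2],rcond=None)[0]
    n=(p[ok,:2]*1000).astype(np.float32)
    # visible arc: extreme radius points by angle
    a=np.arctan2(*(p[ok,:2]-c).T[::-1]);rad=np.hypot(*(p[ok,:2]-c).T)
    E=[]
    for b in np.linspace(-np.pi,np.pi,73)[:-1]:
        k=(a>b)&(a<b+.0873)
        if k.sum()>4 and rad[k].max()>.082: E.append(p[ok,:2][k][rad[k].argmax()])
    cc,R=circ(np.array(E)) if len(E)>10 else (None,None)
    return dict(tilt_deg=np.degrees(s[:2]).round(2),z_c=s[:2]@np.asarray(c)+s[2],cen=cc,R=R,n=len(E),ok=ok.mean())
E
python3 - <<'E'
from m import *
print('lift',lidpose(load('lid2'),np.array([.4753,-.3577]),.024+.184))
P=np.array([.5336,.2126]);phi=-np.pi/2+np.arctan2(P[1],P[0])
r.move_ptp([*P,.25],rv(phi)); r.dwell(.3)
print('w',r.read_gripper_width(),r.read_force(),r.read_eef_pos(),r.read_clock())
f=snap('wrist','lid3'); print(lidpose(f,P,.218))
snap('scene','lid3c')
E
```

```text
lift {'tilt_deg': array([-0.17,  0.1 ]), 'z_c': np.float64(0.2055500095590117), 'cen': array([ 0.47382826, -0.35662623]), 'R': np.float64(0.08938596028196955), 'n': 45, 'ok': np.float64(0.9999265340606461)}
w 0.39442533021634074 [ 0.26490047 -0.79781972 -3.80587584] [0.53382186 0.21205643 0.24997451] 36.3083
{'tilt_deg': array([-0.06, -0.11]), 'z_c': np.float64(0.21715542125039547), 'cen': array([0.5333731, 0.2127795]), 'R': np.float64(0.08931696521559539), 'n': 44, 'ok': np.float64(0.9998722860791827)}
```

View pics/lid3.png

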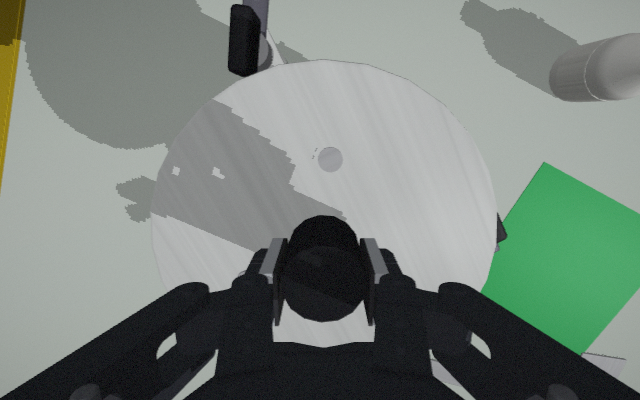

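The lid is level to 0.1° and centred within about 0.5 mm of the pot axis. I'm lowering it in steps while watching force.

Run:
```python
from m import *
P=np.array([.5338,.2125])
r.movel([*P,.165],rate=.12); f0=r.read_force(); print(f0)
z=.165
while z>.1365:
    z-=.002; r.movel([*P,z],rate=.03); F=r.read_force()-f0
    print(round(z,4),np.round(F,1),round(r.read_eef_pos()[2],4))
    if F[2]>32 or np.hypot(*F[:2])>12: break
print(r.read_gripper_width(),r.read_clock())
```

```text
[ 0.04514812  0.17998322 -3.76825104]
0.163 [ 0.3 -0.2  1. ] 0.1638
0.161 [-0.9 -0.2 -0.5] 0.1609
0.159 [-0.3 -0.7  1.4] 0.1587
0.157 [-0.4 -0.8  0.6] 0.1567
0.155 [ 0.7 -0.1  1.1] 0.1548
0.153 [ 0.2 -0.6  0.4] 0.1528
0.151 [ 0.6 -0.  -0.5] 0.1508
0.149 [0.7 0.4 0.7] 0.1489
0.147 [-0.3 -0.2  4.4] 0.1477
0.145 [-4.  -1.1 10.3] 0.1469
0.143 [-3.2 -2.1 13.2] 0.1455
0.141 [-4.8 -2.5 14.8] 0.1439
0.139 [-0.3 -1.2  8.5] 0.1409
0.137 [-1.2 -1.5 12. ] 0.1393
0.135 [-6.7 -3.6 22.8] 0.1393
0.39723074019755983 41.0167
```

It resisted at 0.147, peaked near 15 N, gave way, and then went hard at 0.1393, with home expected at about 0.1388. I'll release and check height and level.

Run:
```python
from m import *
P=np.array([.5338,.2125])
r.gripper_to(.75); p=r.read_eef_pos(); r.movel([p[0],p[1],.24],rate=.15)
r.move_ptp([.46,.20,.42],rv(-np.pi/2)); f=snap('wrist','h1')
print(lidpose(f,P,.106)); W=cloud(f)
m=(np.hypot(W[...,0]-P[0],W[...,1]-P[1])<.03)&(W[...,2]>.14)&(W[...,2]<.165);print('handle top',np.median(W[m][:,2]))
for q in ((.616,.302),(.570,.0965),(.4146,.2396)): print('knob',bar(f,q,.144,.165,.04))
print(tabs(f), r.read_clock())
snap('side','h1s')
```

```text
{'tilt_deg': array([ 0.04, -0.05]), 'z_c': np.float64(0.10656332879404537), 'cen': array([0.53446649, 0.21311721]), 'R': np.float64(0.08924095009008218), 'n': 72, 'ok': np.float64(0.9802544002366513)}
handle top 0.14630428302505388
knob (array([0.61624365, 0.3022626 ]), array([14.39524555, 40.32275391]), np.float64(0.24831941511230668), 546, np.float64(0.15106133524857912))
knob (array([0.56953485, 0.09657375]), array([13.99729824, 39.87265778]), np.float64(0.8708403606504604), 491, np.float64(0.1511716317876392))
knob (array([0.41507401, 0.23930772]), array([14.21748257, 39.48958588]), np.float64(2.2569082494867194), 352, np.float64(0.15105623807475677))
[] 43.1167
```

View pics/h1.png

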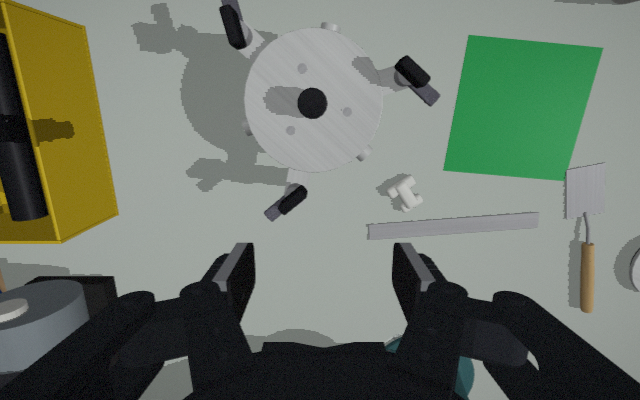

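The lid is home and level: handle top 146.3 mm, disc top 106.5 mm, tilt under 0.1°. Now for the knobs, gripping each bar and turning clockwise with joint 6 alone while watching torque.

```bash
cat >> m.py <<'E'
def grip_knob(c,phi):
    r.gripper_to(.45); r.move_ptp([*c,.21],rv(phi)); r.movel([*c,.144],rate=.1)
    r.gripper_to(0,50); print('grip',round(r.read_gripper_width(),3),'q6',round(r.read_qpos()[5],3))
def turn(amount,stop_tau=.6,step=.3):
    """clockwise by joint 6; stops on torque"""
    q=np.array(r.read_qpos(),float); t0=r.read_torque()[2]; q0=q[5]; done=0
    while done<amount-1e-6:
        d=min(step,amount-done) if amount-done>.25+1e-6 or done==0 else min(.03,amount-done)
        if amount-done>.2: d=min(step,amount-done-.2+1e-3)
        done+=d; q[5]=q0+done; r.movej(q); tz=r.read_torque()[2]-t0
        if abs(tz)>stop_tau: print('torque stop',round(tz,3)); break
        last=tz
    print('cmd',round(done,3),'act',round(r.read_qpos()[5]-q0,3),'tz',round(tz,3),'F',np.round(r.read_force(),1),r.read_clock())
    return done
def release():
    r.gripper_to(.45); p=r.read_eef_pos(); r.movel([p[0],p[1],.21],rate=.15)
E
python3 - <<'E'
from m import *
r.move_ptp([.4150,.2394,.24],rv(2.258-np.pi/2))
grip_knob([.4150,.2394],2.258-np.pi/2)
turn(2.60)
release()
r.move_ptp([.46,.20,.42],rv(-np.pi/2)); f=snap('wrist','k1')
for q in ((.616,.302),(.570,.0965),(.4150,.2394)): 
    b=bar(f,q,.144,.165,.04); print('knob',b[0],b[1],'ang',np.degrees(b[2]),'inward',np.degrees(np.arctan2(*(np.array([.5336,.2127])-b[0])[::-1])))
E
```

```text
grip 0.155 q6 -0.216
torque stop 1.139
cmd 2.521 act 2.519 tz 1.139 F [-0.8 -3.   3.1] 51.1667
knob [0.61606085 0.30219565] [14.51626301 40.57849121] ang 14.545656204223633 inward -132.65731745941545
knob [0.56939624 0.09626771] [14.26824665 40.58298492] ang 51.14460372924805 inward 107.08965535856323
knob [0.4152916  0.23937698] [14.0086813  38.92428589] ang 167.25627899169922 inward -12.706928376397087
```

View pics/k1.png

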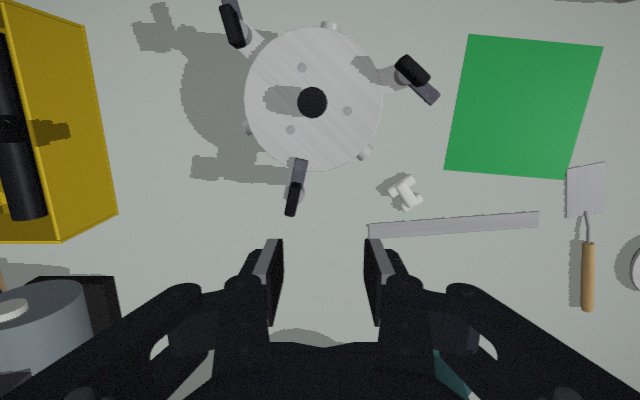

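Knob 1 hit its stop: bar at −12.74° against an inward direction of −12.71°, and the finger at (299,170) points over the lid. Now the other two.

Run:
```python
from m import *
c=[.5696,.0964]; phi=np.radians(51.0)+np.pi/2
r.move_ptp([*c,.24],rv(phi)); grip_knob(c,phi); turn(2.28); release()
c=[.6162,.3022]; phi=np.radians(14.3)+np.pi/2
r.move_ptp([*c,.24],rv(phi)); grip_knob(c,phi); turn(2.68); release()
r.move_ptp([.46,.20,.42],rv(-np.pi/2)); f=snap('wrist','k2')
for q in ((.616,.302),(.570,.0965),(.4150,.2394)): 
    b=bar(f,q,.144,.165,.04); print('knob',b[0],b[1],'ang',np.degrees(b[2]),'inward',np.degrees(np.arctan2(*(np.array([.5336,.2127])-b[0])[::-1])))
print(lidpose(f,np.array([.5338,.2125]),.106),r.read_clock()); snap('scene','k2c')
```

```text
grip 0.152 q6 -2.336
torque stop 1.44
cmd 2.201 act 2.194 tz 1.44 F [ 1.1 -5.   1.1] 61.925
grip 0.156 q6 -1.401
torque stop 1.26
cmd 2.601 act 2.598 tz 1.26 F [ 3.8  1.3 -1.5] 70.025
knob [0.61614478 0.30231396] [13.71599388 40.02796555] ang 46.17244338989258 inward -132.64863922755873
knob [0.56964862 0.09671721] [13.94567871 39.47572708] ang 107.33704566955566 inward 107.26577131731419
knob [0.41495029 0.23942572] [13.96672535 39.81926346] ang 167.45791625976565 inward -12.693957824503691
{'tilt_deg': array([ 0.02, -0.05]), 'z_c': np.float64(0.10656140404280728), 'cen': array([0.53465348, 0.21311818]), 'R': np.float64(0.08920243346427732), 'n': 69, 'ok': np.float64(0.9120253620577852)} 72.1083
```

View pics/k2.png

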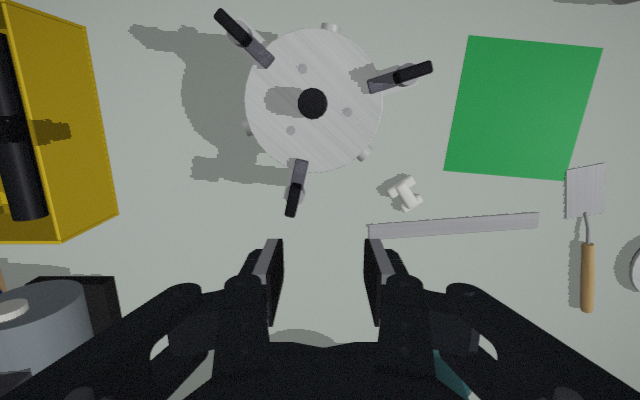

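View pics/k2c.png

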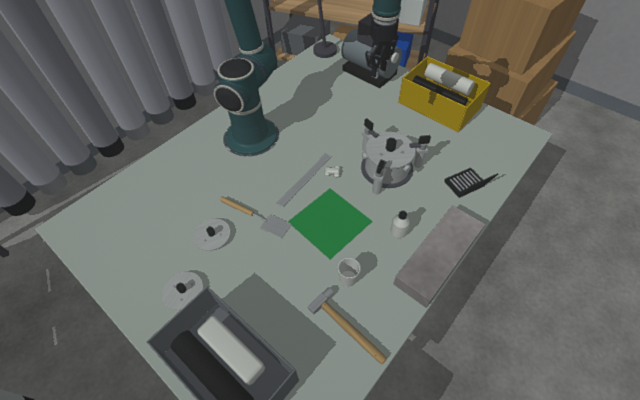

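All three fingers point in over the lid in k2 (at (258,52), (385,83) and (299,172)). The bottle at (401,222) is upright and the arm is clear. Handing in.

```bash
python3 -c "
from m import *
r.job_done(); print(r.read_clock())"
```

```text
the job is handed in; nothing more can be done
the job is handed in; nothing more can be done
```

The job is done and handed in, at about 72 s of the 210 s allowed. Both moulds are in the pot, the lid is home, and all three clamps are turned to their end stops.

- **Moulds:** only two were on the mat. After placing, both tab tops read 78 mm above the bench, as they should standing upright on the floor. I did not see them again once the lid was on.
- **Lid:** I used the 180 mm one. It met the catches and gave way at about 15 N. The disc top then read 106.6 mm and the tilt was under 0.1°.
- **Clamps:** each knob was turned clockwise until the torque rose sharply at the stop. Two bars line up with the pot's axis within 0.2°. The third read 1.2° past it, which I put down to measurement noise or give at the stop.
- **Bottle:** it was still upright in the last picture, and the arm was clear of everything.

I noticed neither a knocked mould nor a slackened grip.

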